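# Put the spare fuse away and close up the fuse rack

### The arm

A 6-joint arm with a two-finger parallel gripper is mounted at the origin on the work surface. World frame = base frame: x ahead of the robot, y to its left, z up, the work surface at z = 0. Lengths are in m, angles in rad, forces in N, time in s.
With the tool pointing down it reaches from about 0.375 to 0.975 m from the base axis. Payload 3.8 kg.
Tool frame: the origin (TCP) lies at the very end of the fingers, on their centre line; the grasp point (between the pads) lies 19 mm behind it; z points along the fingers, y is the line along which they close (so a half turn about z gives the same grasp; the last joint's range is limited). The gripper opens to 85 mm and grips with 20 to 120 N. Pads are 22 mm wide; open, the fingers measure 114 mm over their backs; the gripper's body (76 mm by 85 mm) begins 54 mm behind the grasp point. The pads swing forward as they close: fully open they stand 13 mm farther back than shut.
Start: joints at [1.085, 0.264, 1.604, -0, 1.274, -0.037], TCP at [0.293, 0.608, 0.231] pointing down, gripper open.
Joint ranges: [-2.63, 2.63], [-0.94, 2.18], [0.31, 2.57], [-1.31, 4.45], [0, 2.66], [-2.55, 2.55]. Speed limits (rad/s): [2.57, 2.57, 3.14, 3.14, 3.14, 3.14].

### API

Orientations are given as a rotation vector (axis times angle).
In Python, from workcell import read_state, read_camera, calibration, finish_job gives the robot as it stands.
- The arm moves only by the tool step_arm, never from a script. Its argument "commands" is a list of rows, each an object of numbers: "fingers": the gripper's target within -1 to 1 (shut at 1, half-way at 0, fully open at -1); "dx", "dy", "dz": the shift along the tool's x, y, z in m; "roll": the turn about the tool's z in degrees. In form: [{"fingers": .., "dx": .., "dy": .., "dz": .., "roll": ..}, ...]. A call has 1 to 8 rows; each row is the pose to reach, as a shift and turn from the pose commanded when the call began, along the tool's axes at that moment; what a row does not reach only later rows make up. A row lasts 1/8 s, in which the tool goes at most 62.5 mm and 10.7 degrees, less where a joint would pass 70% of its speed; a pose out of reach is approached as far as the arm can. A call with a gripper value outside its range is refused whole. The fingers move at their own pace and stop on an object; "squeeze" is the grip in N (left out, the last holds). Time passes only in rows, so rows that repeat a pose let the fingers close. It gives the time, the measured TCP pose, the force, the opening and the grip force at its end, in the units of the state.
- read_state(): the state, without advancing time (a new reading comes with each control period).
- read_camera(name): name is "scene" or "top" or "wrist"; returns (picture, depth): 480x640x3 uint8, blue, green, red; 480x640 float32, m along the optical axis (not along the pixel's ray), 0 where there is no reading.
- calibration(name): a dict with "intrinsics" (3x3 intrinsics, pixels), "world_to_cam" (4x4, takes a point from world to camera coordinates). Camera axes: x right, y up, looking along -z (the intrinsics and any distortion apply to the point x, -y, -z); pixel columns grow to the right and rows downward; lengths in m; the calibration is good to about 2 mm. The wrist camera is an equidistant fisheye: a pixel r from the principal point sees the ray r / f radians off the axis. A picture is of the moment at which its call begins: read the wrist's pose just before it. calibration takes no time and is no camera call; for the wrist camera it gives the pose at the moment of the call.
- finish_job(): hands the job in; it is judged then, once.
The state is a dict: "time": time; "q": joint angles; "joint_vel": joint speeds; "joint_torque": joint torques, N m; "tool_pos": TCP position; "tcp_rot": TCP orientation; "wrist_force": force on the tool from outside, world axes, zero at the start; "torque": the same for the moment, N m; "width": opening from 0.0 (shut) to 1.0 (fully open); "grip_force": force on a finger pad.
Only numpy, scipy, OpenCV 4.12 (cv2) and the standard library are available. Lean on these libraries where they do the work, as an engineer would, in place of code of your own. Each camera call takes 0.05 s, during which the arm holds its last target. There are 200 camera calls.

### The job

Flick the red tube's cap well open, so that it stands square to the mouth or further back, then put the white fuse down into that tube and let go. Then press shut both the red cap and the blue cap that was left open, and last of all swing the yellow-barred guard fully up in front of the tubes. Leave the black-capped tube shut and do not disturb the brown fuse or the other things on the bench.

Things in the scene. Friction and masses are not known exactly. Their poses are not given: they have to be found in the camera images.
- rack: grey fuse rack on the bench, 190 (x) x 250 (y) x about 110 mm high, fixed; holds three leaning tubes side by side, 76 mm apart along its y, in any order. Origin: centre of its underside, z up; -x is its front, towards the robot
- red_tube: clear tube with red band and cap, fixed, leaning 30 degrees to the rack's front. The white fuse belongs in it. 52 mm outside, 46 mm inside diameter, 100 mm long, 92 mm deep. Origin on the bench, same upright frame as the rack (z up, -x front); in it the axis runs from the bottom centre at (30, 0, 35) mm along (-0.5, 0, 0.866) to the mouth at (-20, 0, 121.6)
- blue_tube: clear tube with blue band and cap, fixed, leaning 30 degrees to the rack's front. Its cap was left open. 52 mm outside, 46 mm inside diameter, 100 mm long, 92 mm deep. Origin on the bench, same upright frame as the rack (z up, -x front); in it the axis runs from the bottom centre at (30, 0, 35) mm along (-0.5, 0, 0.866) to the mouth at (-20, 0, 121.6)
- black_tube: clear tube with black band and cap, fixed, leaning 30 degrees to the rack's front. Shut; stays so. 52 mm outside, 46 mm inside diameter, 100 mm long, 92 mm deep. Origin on the bench, same upright frame as the rack (z up, -x front); in it the axis runs from the bottom centre at (30, 0, 35) mm along (-0.5, 0, 0.866) to the mouth at (-20, 0, 121.6)
- red_cap (a joint): angle of the red tube's cap: 0 = pressed shut, grows as it opens up and away from the robot, 2.1 = fully back; it stays where it is left (stiff hinge, about 1 N at the tab)
- blue_cap (a joint): angle of the blue tube's cap: 0 = pressed shut, grows as it opens up and away from the robot, 2.1 = fully back; it stays where it is left (stiff hinge, about 1 N at the tab)
- black_cap (a joint): angle of the black tube's cap: 0 = pressed shut, grows as it opens up and away from the robot, 2.1 = fully back; it stays where it is left (stiff hinge, about 1 N at the tab)
- red_tube_hinge (a point): hinge of the red cap, at the back of the mouth: 30 mm behind the tube's axis, level with the rim; it lies at (6, 0, 136.6) mm in the tube's frame, and the axis runs along the frame's y (likewise for the other tubes)
- red_cap_tab (a point): centre of the red cap's finger tab: 16 mm wide (along the rack's y), 28 mm long, 10 mm thick; sticks out 28 mm from the front of the round cap (54 mm across, 11 mm thick). 70 mm from the cap's hinge
- blue_cap_tab (a point): centre of the blue cap's finger tab: 16 mm wide (along the rack's y), 28 mm long, 10 mm thick; sticks out 28 mm from the front of the round cap (54 mm across, 11 mm thick). 70 mm from the cap's hinge
- red_tube_mouth (a point): centre of the red tube's mouth, in the plane of its rim
- red_tube_in (a point): point on the red tube's axis 48 mm above the outside of its bottom: where the fuse's centre comes to rest
- guard (a joint): angle of the guard, a clear panel with a yellow bar along its free edge, hinged at the rack's front foot: 0 = fully up (upright, at its stop), grows as it drops down towards the robot, up to 1.25; it stays where it is left (about 4 N at the bar)
- guard_bar (a point): middle of the guard's yellow bar: round, 12 mm thick, 236 mm long along the rack's y, 135 mm from the hinge; open for 46 mm between bar and panel, but for arms 12 mm wide at its ends
- guard_hinge (a point): middle of the guard's hinge axis, which runs along the rack's y: at (-90, 0, 15) mm in the rack's frame
- white_fuse: square white ceramic fuse with steel ends, standing on end: 24 x 24 x 80 mm, loose, about 0.11 kg. Origin: centre of its lower end, z along its length
- white_fuse_center (a point): middle of the white fuse
- brown_fuse: same as the white fuse but brown: leave it standing. Origin: centre of its lower end
- multimeter: yellow and black meter lying flat, 185 x 90 x 40 mm, bystander. Origin: centre of underside
- clamp_meter: yellow clamp meter with red jaw lying flat, 225 x 90 x 35 mm, bystander. Origin: underside
- screwdriver: yellow-handled screwdriver lying flat, 190 mm, bystander. Origin: underside
- tape_roll: black roll of tape lying flat, 90 mm across, 24 mm high, bystander. Origin: centre of underside
There are look-alikes about, which are no part of the job. What is shaped like the white_fuse but pink is not meant. Leave any green or turquoise look-alike of the brown_fuse alone.

How it is judged:
By the outcome, as a careful person would: the job done as asked, in the order asked, and still so for the second after the job is handed in, with the robot touching nothing.
It also fails if it takes over 72 s, if anything falls off the work surface, if the arm or the gripper's body presses on something with over 40 N, if the wrist force passes 120 N, or if a joint passes its speed limit or range.

## Working session

There is one attempt and no reset: what is moved stays moved. The work goes in short steps, Python scripts to look and compute and a tool call to move; the robot and the scene stay as the last step left them, time stands still between calls to the robot, and variables do not carry over. Pictures are saved under pics/ and viewed, at most 10 in all, crops included, and the job is handed in when it is done.

Besides the shell and the picture viewer there is one more tool, called after ">>>" as name(argument=value, ...) on one line, values as JSON. step_arm: Moves the arm, as the interface text tells. Its arguments: {"type":"object","properties":{"commands":{"type":"array","items":{"type":"object","properties":{"fingers":{"type":"number"},"dx":{"type":"number"},"dy":{"type":"number"},"dz":{"type":"number"},"roll":{"type":"number"}}}},"squeeze":{"type":"number"}},"required":["commands"]}

```bash
mkdir -p pics
cat > h.py <<'E'
import numpy as np, cv2
from workcell import *
from scipy.spatial.transform import Rotation as R
def cloud(name):
    c=calibration(name); im,d=read_camera(name)
    K=c["intrinsics"]; T=np.linalg.inv(np.array(c["world_to_cam"])); K=np.array(K)
    v,u=np.mgrid[0:480,0:640]
    P=np.stack([(u-K[0,2])/K[0,0]*d,-(v-K[1,2])/K[1,1]*d,-d],-1)
    return im,d,P@T[:3,:3].T+T[:3,3]
E
python3 - <<'E'
from h import *
s=read_state(); print(s["time"],s["tool_pos"],s["tcp_rot"],s["width"])
for n in("top","scene"):
    im,d,W=cloud(n); cv2.imwrite(f"pics/{n}0.png",im); np.savez(f"{n}0.npz",im=im,d=d,W=W)
    c=calibration(n); print(n,c)
E
```

```text
0.0 [0.29251575 0.60750041 0.22996737] [-0.69891104 -3.06225736  0.00340789] 1.0004074844747115
top {'intrinsics': array([[614.76973205,   0.        , 328.0825209 ],
       [  0.        , 614.76973205, 236.46433743],
       [  0.        ,   0.        ,   1.        ]]), 'world_to_cam': array([[-0.01082196, -0.99976805, -0.01862091, -0.00645569],
       [ 0.99021936, -0.01330534,  0.13888333, -0.60989236],
       [-0.13909887, -0.0169358 ,  0.99013367, -1.66135664],
       [ 0.        ,  0.        ,  0.        ,  1.        ]])}
scene {'intrinsics': array([[596.9912907 ,   0.        , 314.84418238],
       [  0.        , 596.9912907 , 239.10232268],
       [  0.        ,   0.        ,   1.        ]]), 'world_to_cam': array([[ 0.81613134,  0.57785823,  0.00308232, -0.43494451],
       [-0.34760865,  0.48666604,  0.80145143,  0.14311508],
       [ 0.46162524, -0.65516107,  0.59805193, -1.59174292],
       [ 0.        ,  0.        ,  0.        ,  1.        ]])}
```

View pics/top0.png

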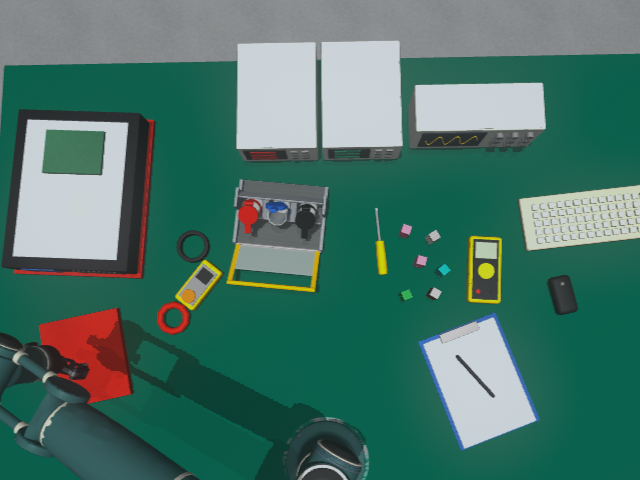

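View pics/scene0.png

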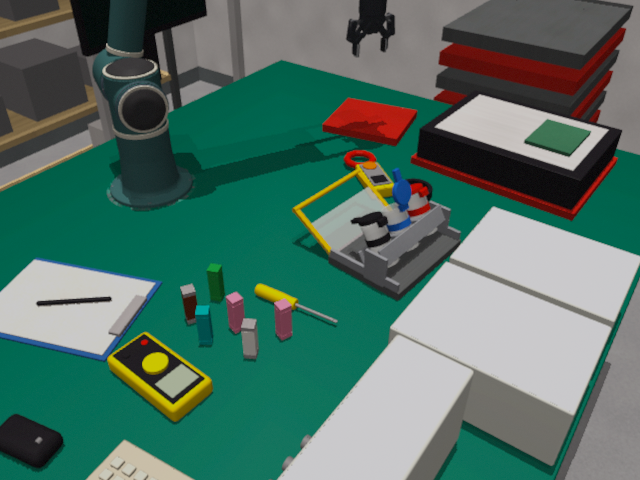

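Fuse-like candidates (top view): pink (406,230), whitish (433,237), pink (421,261), turquoise (444,270), green (407,295), and one with a steel top at (435,294), which is the brown one in the scene view at (190,303). The whitish one at (433,237), scene (250,338), looks like the white fuse. I'll check that in a crop. The tubes run red (247,213), blue (277,212, cap open) and black (306,217) from left to right, and the guard is down with its bar near (272,288).

Run:
```python
from h import *
A=np.load("top0.npz");im,d,W=A["im"],A["d"],A["W"]
B=np.load("scene0.npz")
c=cv2.resize(B["im"][250:370,170:310],None,fx=3,fy=3,interpolation=cv2.INTER_CUBIC)
t=cv2.resize(im[170:300,220:340],None,fx=3,fy=3,interpolation=cv2.INTER_CUBIC)
o=np.zeros((400,800,3),np.uint8);o[:360,:420]=c;o[:390,430:790]=t;cv2.imwrite("pics/crop.png",o)
# fuse tops: height band
z=W[...,2]
m=((z>0.06)&(z<0.10)).astype(np.uint8);m[:, :385]=0;m[:, 460:]=0;m[:215]=0;m[310:]=0
n,l,st,ce=cv2.connectedComponentsWithStats(m)
for i in range(1,n):
    if st[i,4]<15: continue
    k=(l==i); p=W[k]; r=cv2.minAreaRect((p[:,:2]*1000).astype(np.float32))
    print(ce[i].round(),st[i,4],"z",np.percentile(p[:,2],50).round(4),"rect",np.round(r[0],1),np.round(r[1],1),round(r[2],1),"col",np.median(im[k],0))
hsv=cv2.cvtColor(im,cv2.COLOR_BGR2HSV)
m=(hsv[...,0]>20)&(hsv[...,0]<35)&(hsv[...,1]>150)&(hsv[...,2]>100); m[:, :222]=0;m[:,335:]=0;m[:235]=0;m[300:]=0
p=W[m];print("yellow",len(p)); bar=m.copy()
# bar pixels: lowest per column
pts=[]
for u in range(236,312):
    r=np.where(m[:,u])[0]
    r=r[r>275]
    if len(r): pts.append(W[int(np.mean(r)),u])
pts=np.array(pts);f=np.polyfit(pts[:,1],pts[:,0],1);print("bar slope",f,"deg",np.degrees(np.arctan(f[0])),"z med",np.median(pts[:,2]),"ends",pts[[0,-1]], "yrange",p[:,1].min(),p[:,1].max())
for nm,mm in (("red",((hsv[...,0]<8)|(hsv[...,0]>172))&(hsv[...,1]>150)),("blue",(hsv[...,0]>105)&(hsv[...,0]<130)&(hsv[...,1]>120))):
    q=mm.copy();q[:190]=0;q[245:]=0;q[:,:230]=0;q[:,335:]=0
    p=W[q];print(nm,len(p));
    vv,uu=np.where(q)
    for i in np.argsort(vv)[::max(1,len(vv)//14)]: print((uu[i],vv[i]),p[i].round(3))
```

```text
[406. 229.] 88 z 0.0776 rect [ 622.1 -227. ] [23.6 23.9] 71.4 col [181. 148. 202.]
[434. 236.] 89 z 0.0769 rect [ 603.9 -302.5] [23.3 26. ] 31.1 col [181. 180. 181.]
[421. 260.] 91 z 0.0784 rect [ 537.  -266.4] [26.1 24.6] 78.5 col [183. 151. 202.]
[444. 269.] 92 z 0.0784 rect [ 511.8 -325.4] [23.9 26.2] 38.8 col [178. 182.  25.]
[435. 293.] 93 z 0.0774 rect [ 449.3 -299.9] [24.7 24.5] 56.8 col [189. 188. 189.]
[406. 295.] 88 z 0.0777 rect [ 445.6 -222.7] [23.7 25.3] 22.2 col [ 86. 170.  54.]
yellow 699
bar slope [0.10294879 0.45921239] deg 5.87782429696852 z med 0.09319379583413101 ends [[0.48317513 0.23206467 0.09467809]
 [0.47058138 0.03242862 0.0873245 ]] yrange -0.04270541635082127 0.2730514734167469
red 413
(np.int64(249), np.int64(199)) [0.708 0.199 0.096]
(np.int64(249), np.int64(202)) [0.69  0.192 0.143]
(np.int64(247), np.int64(205)) [0.683 0.197 0.14 ]
(np.int64(260), np.int64(207)) [0.685 0.169 0.095]
(np.int64(253), np.int64(209)) [0.672 0.181 0.141]
(np.int64(248), np.int64(211)) [0.667 0.195 0.136]
(np.int64(240), np.int64(213)) [0.664 0.218 0.128]
(np.int64(250), np.i
[... 512 characters left out ...]
), np.int64(203)) [0.683 0.121 0.159]
(np.int64(268), np.int64(204)) [0.676 0.137 0.184]
(np.int64(279), np.int64(204)) [0.678 0.11  0.173]
(np.int64(271), np.int64(205)) [0.673 0.129 0.186]
(np.int64(282), np.int64(205)) [0.675 0.102 0.172]
(np.int64(273), np.int64(206)) [0.67  0.123 0.189]
(np.int64(284), np.int64(206)) [0.67  0.096 0.183]
(np.int64(274), np.int64(207)) [0.667 0.121 0.189]
(np.int64(285), np.int64(207)) [0.669 0.094 0.177]
(np.int64(276), np.int64(208)) [0.66  0.113 0.211]
(np.int64(270), np.int64(209)) [0.662 0.131 0.188]
(np.int64(281), np.int64(209)) [0.663 0.104 0.183]
(np.int64(288), np.int64(210)) [0.677 0.093 0.092]
(np.int64(275), np.int64(212)) [0.649 0.116 0.215]
```

View pics/crop.png

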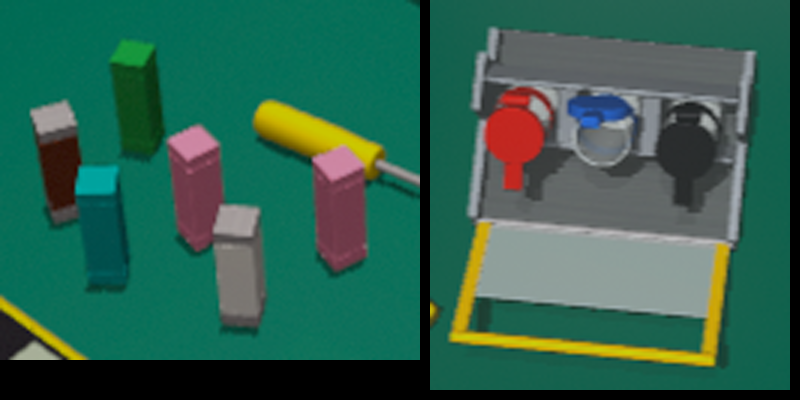

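The crop confirms that the white ceramic fuse is at scene (250,338), top (433,237), with world position about (0.604,-0.3025). Red's tab points to the front, blue's cap stands open and the guard lies forward. Next I'll fit the rack frame.

```bash
cat >> h.py <<'E'
def rackfit(im,W,psi):
    pass
def tool():
    s=read_state(); return s,np.array(s["tool_pos"]),R.from_rotvec(s["tcp_rot"]).as_matrix()
E
python3 - <<'E'
from h import *
s,p,M=tool(); print("tool axes x",M[:,0].round(3),"y",M[:,1].round(3),"z",M[:,2].round(3))
c=calibration("top");K=c["intrinsics"];T=np.linalg.inv(c["world_to_cam"])
def cast(uv,z):
    uv=np.atleast_2d(uv).astype(float)
    r=np.stack([(uv[:,0]-K[0,2])/K[0,0],-(uv[:,1]-K[1,2])/K[1,1],-np.ones(len(uv))],-1)@T[:3,:3].T
    return T[:3,3]+r*((z-T[2,3])/r[:,2])[:,None]
A=np.load("top0.npz");im,d,W=A["im"],A["d"],A["W"];hsv=cv2.cvtColor(im,cv2.COLOR_BGR2HSV)
sub=np.zeros(d.shape,bool);sub[195:240,232:325]=1
red=((hsv[...,0]<8)|(hsv[...,0]>172))&(hsv[...,1]>150)&sub
blk=(im.max(2)<60)&sub
yel=(hsv[...,0]>20)&(hsv[...,0]<35)&(hsv[...,1]>150)&(hsv[...,2]>100)
yel[:, :222]=0;yel[:,335:]=0;yel[:235]=0;yel[300:]=0
# bar: bottom edge/centre line by columns between arms
uv=np.array([(u,np.where(yel[:,u])[0].mean()) for u in range(242,306)]);print(np.polyfit(uv[:,0],uv[:,1],1))
q=cast(uv,0.087+.003);f=np.polyfit(q[:,1],q[:,0],1);print("bar",np.degrees(np.arctan(f[0])),q[0],q[-1])
vv,uu=np.where(yel);e=cast(np.stack([uu,vv],1),.09)
psi=-np.arctan(f[0]);ex=np.array([np.cos(psi),np.sin(psi)]);ey=np.array([-ex[1],ex[0]])
lo=e[(np.abs(e[:,:2]@ex-(q[:,:2]@ex).mean())<.008)]@np.r_[ey,0];print("bar y' extents",lo.min(),lo.max(),"mid",(lo.min()+lo.max())/2,"bar x'",(q[:,:2]@ex).mean())
for n,m in(("red",red),("blk",blk)):
    P=W[m];P=P[P[:,2]>.1];x=P[:,:2]@ex;y=P[:,:2]@ey
    a=x<x.min()+.022; dsk=(x>x.min()+.03)
    print(n,"tab y'",y[a].mean(),y[a].min(),y[a].max(),"disc y' ",np.percentile(y[dsk],[1,99]),"x' min/max",np.percentile(x,[1,99]),"z",np.percentile(P[:,2],[1,99]))
# rack walls in rack frame
m=np.zeros(d.shape,bool);m[175:270,225:335]=1
P=W[m&(W[...,2]>.02)&(hsv[...,1]<60)];print("grey x'",np.percentile(P[:,:2]@ex,[.5,99.5]),"y'",np.percentile(P[:,:2]@ey,[.5,99.5]))
# scene view: yaw check from blue cap
b=(hsv[...,0]>105)&(hsv[...,0]<130)&(hsv[...,1]>120)&sub
P=W[b&(W[...,2]>.12)]
B=np.load("scene0.npz");h2=cv2.cvtColor(B["im"],cv2.COLOR_BGR2HSV)
b2=(h2[...,0]>105)&(h2[...,0]<130)&(h2[...,1]>120);b2[:160]=0;b2[240:]=0;b2[:,360:]&=True;b2[:,:360]=0;b2[:,440:]=0
P2=B["W"][b2];P2=P2[P2[:,2]>.12]
for Q in(P,P2):
    x=Q[:,:2]@ex;y=Q[:,:2]@ey;t=Q[:,2]>Q[:,2].max()-.02
    print("blue",len(Q),"x'",np.percentile(x,[1,50,99]),"y'",np.percentile(y,[1,50,99]),"z",np.percentile(Q[:,2],[1,99]),"tab",x[t].mean(),y[t].mean(),"slope dx/dz",np.polyfit(Q[:,2],x,1))
E
```

```text
tool axes x [-0.901  0.434  0.   ] y [ 0.434  0.901 -0.002] z [-0.001 -0.002 -1.   ]
[9.24221612e-02 2.60581914e+02]
bar 5.940073266703146 [0.48062629 0.21674461 0.09      ] [0.46396335 0.04834498 0.09      ]
bar y' extents 0.06994109790564534 0.30629024644310826 mid 0.1881156721743768 bar x' 0.45575298744302417
red tab y' -0.0038993814191048137 -0.0038993814191048137 -0.0038993814191048137 disc y'  [0.23926718 0.28678124] x' min/max [0.59182767 0.67561406] z [0.10102976 0.14742777]
blk tab y' 0.11332713431402483 0.10335405034309494 0.2555563519264555 disc y'  [0.08578153 0.13539942] x' min/max [0.59195134 0.67577628] z [0.10155413 0.14800472]
grey x' [0.4947823  0.75052944] y' [0.06235668 0.31116891]
blue 161 x' [0.63375485 0.65415884 0.67191907] y' [0.16196321 0.18655188 0.21179107] z [0.14914191 0.21774877] tab 0.6398591790807447 0.18681113150329418 slope dx/dz [-0.48417463  0.74323644]
blue 502 x' [0.63842386 0.65988798 0.67239904] y' [0.15788211 0.18133707 0.20930941] z [0.12961423 0.21432518] tab 1.2225102274429653 -0.7386114098371034 slope dx/dz [0.44298827 0.58353559]
```

```bash
cat >> h.py <<'E'
PSI=np.radians(-5.94);EX=np.array([np.cos(PSI),np.sin(PSI)]);EY=np.array([-EX[1],EX[0]])
XT,YR,YB=.664,.2635,.1872
def rk(x,y,z): return np.r_[EX*x+EY*y,z]
def go(targets,close=None,cmd=None):
    """targets world pts; close = closing direction angle (deg, mod 180)"""
    s,p,M=tool(); print("t",round(s["time"],2),"tcp rack",np.round([p[:2]@EX,p[:2]@EY,p[2]],4),"F",np.round(s["wrist_force"],1),"w",round(s["width"],3),"g",round(s["grip_force"],1),"q6",round(s["q"][5],2))
    r=0
    if close is not None:
        a=np.degrees(np.arctan2(M[1,1],M[0,1])); r=-((close-a+90)%180-90)
    for t in np.atleast_2d(targets): print("  d(mm)",np.round((M.T@(t-p))*1000,1),"roll",round(r,1))
YC=90+np.degrees(PSI)
def tab(phi,r=.070,n=.005):
    d=lambda f:np.array([-.866*np.cos(f)-.5*np.sin(f),-.5*np.cos(f)+.866*np.sin(f)])
    q=np.array([.006,.1366])+r*d(phi)+n*d(phi+np.pi/2); return q[0]+XT,q[1]
E
python3 - <<'E'
from h import *
x,z=tab(0);print(x,z)
go([rk(x-.002,YR,.2),rk(x-.002,YR,z-.009)],YC)
E
```

```text
0.60688 0.10593
t 0.1 tcp rack [0.2281 0.6346 0.2301] F [0.2 0.2 0. ] w 1.0 g 0.0 q6 -0.04
  d(mm) [-480.1 -221.7   30.5] roll -19.8
  d(mm) [-480.1 -221.5  133.6] roll -19.8
```

>>> step_arm(commands=[{"dx":-480,"dy":0,"dz":0}], squeeze=25)

```text
invalid input
```

>>> step_arm(commands=[{"fingers":0.1,"dx":-0.48,"dy":-0.2215,"dz":0,"roll":-19.8},{"fingers":0.1,"dx":-0.48,"dy":-0.2215,"dz":0,"roll":-19.8},{"fingers":0.1,"dx":-0.48,"dy":-0.2215,"dz":0,"roll":-19.8},{"fingers":0.1,"dx":-0.48,"dy":-0.2215,"dz":0,"roll":-19.8},{"fingers":0.1,"dx":-0.48,"dy":-0.2215,"dz":0,"roll":-19.8},{"fingers":0.1,"dx":-0.48,"dy":-0.2215,"dz":0,"roll":-19.8},{"fingers":0.1,"dx":-0.48,"dy":-0.2215,"dz":0.0,"roll":-19.8},{"fingers":0.1,"dx":-0.48,"dy":-0.2215,"dz":0,"roll":-19.8}], squeeze=25)

```text
time: 1.1
tool_pos: [0.6116, 0.2208, 0.2308]
tcp_rot: [-0.162, -3.137, 0.0]
wrist_force: [0.8, -0.3, 0.5]
width: 0.45
grip_force: 0.0
```

>>> step_arm(commands=[{"fingers":0.1,"dx":0,"dy":0,"dz":0.0,"roll":0},{"fingers":0.1,"dx":0,"dy":0,"dz":0.0,"roll":0},{"fingers":0.1,"dx":0,"dy":0,"dz":0.0,"roll":0}])

```text
time: 1.48
tool_pos: [0.6099, 0.2238, 0.231]
tcp_rot: [-0.16, -3.137, -0.0]
wrist_force: [-1.3, 0.3, 0.2]
width: 0.453
grip_force: 0.0
```

Run:
```python
from h import *
x,z=tab(0)
go([rk(x-.002,YR,z-.009)],YC)
c=calibration("wrist");im,d=read_camera("wrist");print(c)
w=np.array(c["world_to_cam"]);K=c["intrinsics"]
for nm,P in (("red tab",rk(*[x,YR,z])),("redtip",rk(tab(0,.085,.011)[0],YR,tab(0,.085,.011)[1])),("disc",rk(tab(0,.03,.011)[0],YR,tab(0,.03,.011)[1]))):
    q=w[:3,:3]@P+w[:3,3];X=np.array([q[0],-q[1],-q[2]]);th=np.arctan2(np.hypot(X[0],X[1]),X[2]);u=X[:2]/np.hypot(*X[:2])*th*K[0,0]+K[:2,2];print(nm,u)
    cv2.circle(im,tuple(int(v) for v in u),3,(0,255,0),-1)
cv2.imwrite("pics/w1.png",im)
```

```text
t 1.48 tcp rack [0.5834 0.2857 0.231 ] F [-1.3  0.3  0.2] w 0.453 g 0.0 q6 -1.16
  d(mm) [-21.5 -22.2 134. ] roll 0.1
{'intrinsics': array([[371.64829954,   0.        , 324.18109773],
       [  0.        , 371.64829954, 242.82423447],
       [  0.        ,   0.        ,   1.        ]]), 'world_to_cam': array([[ 0.10101343,  0.99488417,  0.00133623, -0.28484915],
       [-0.94336858,  0.09620932, -0.31748935,  0.59510521],
       [-0.31599368,  0.03081013,  0.9482609 , -0.19464627],
       [ 0.        ,  0.        ,  0.        ,  1.        ]])}
red tab [294.89120945 261.53958397]
redtip [294.61760329 241.02769822]
disc [293.69723242 313.15704523]
```

View pics/w1.png

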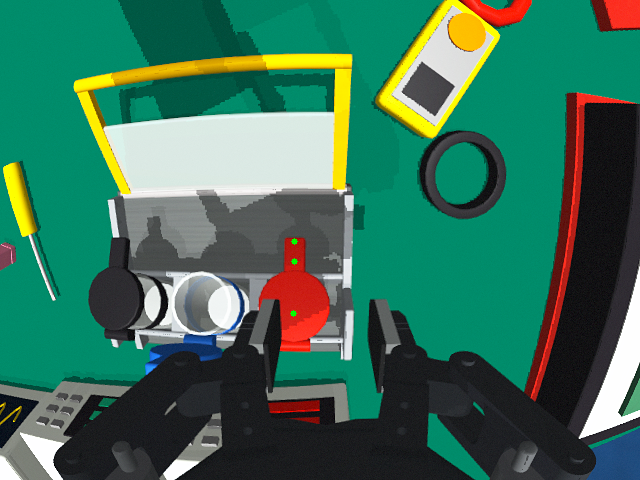

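The wrist view shows the predicted dots sitting on the red tab at (294,261) and on the disc at (294,313), so the rack frame fits. Descending to pinch the tab.

>>> step_arm(commands=[{"fingers":0.1,"dx":-0.0215,"dy":-0.022,"dz":0.04},{"fingers":0.1,"dx":-0.0215,"dy":-0.022,"dz":0.09},{"fingers":0.1,"dx":-0.0215,"dy":-0.022,"dz":0.134},{"fingers":0.1,"dx":-0.0215,"dy":-0.022,"dz":0.134},{"fingers":1,"dx":-0.0215,"dy":-0.022,"dz":0.134},{"fingers":1,"dx":-0.0215,"dy":-0.022,"dz":0.134},{"fingers":1,"dx":-0.0215,"dy":-0.022,"dz":0.134},{"fingers":1,"dx":-0.0215,"dy":-0.022,"dz":0.134}], squeeze=25)

```text
invalid input
```

Run:
```python
from h import *
go([rk(x-.002,YR,z-.009) for x,z in [tab(f) for f in np.array([0,15,30,45,60,75,90,105,118])*np.pi/180]])
```

```text
t 1.52 tcp rack [0.5834 0.2859 0.2311] F [-0.  -0.7 -0. ] w 0.453 g 0.0 q6 -1.16
  d(mm) [-21.5 -22.4 134.2] roll 0
  d(mm) [-15.7 -22.4 116.8] roll 0
  d(mm) [-14.6 -22.4  98.5] roll 0
  d(mm) [-18.3 -22.4  80.6] roll 0
  d(mm) [-26.5 -22.4  64.2] roll 0
  d(mm) [-38.6 -22.5  50.5] roll 0
  d(mm) [-53.9 -22.5  40.4] roll 0
  d(mm) [-71.3 -22.5  34.6] roll 0
  d(mm) [-87.1 -22.6  33.3] roll 0
```

>>> step_arm(commands=[{"fingers":0.1,"dx":-0.0215,"dy":-0.022,"dz":0.04,"roll":0},{"fingers":0.1,"dx":-0.0215,"dy":-0.022,"dz":0.09,"roll":0},{"fingers":0.1,"dx":-0.0215,"dy":-0.022,"dz":0.134,"roll":0},{"fingers":0.1,"dx":-0.0215,"dy":-0.022,"dz":0.134,"roll":0},{"fingers":1,"dx":-0.0215,"dy":-0.022,"dz":0.134,"roll":0},{"fingers":1,"dx":-0.0215,"dy":-0.022,"dz":0.134,"roll":0},{"fingers":1,"dx":-0.0215,"dy":-0.022,"dz":0.134,"roll":0},{"fingers":1,"dx":-0.0215,"dy":-0.022,"dz":0.134,"roll":0}], squeeze=25)

```text
time: 2.52
tool_pos: [0.6238, 0.1995, 0.0972]
tcp_rot: [-0.16, -3.125, 0.002]
wrist_force: [-15.8, 0.3, 0.2]
width: 0.177
grip_force: 44.0
```

Run:
```python
from h import *
go([rk(x-.002,YR,z-.009) for x,z in [tab(f) for f in np.array([0,15,30,45,60,75,90,105,118])*np.pi/180]])
```

```text
t 2.52 tcp rack [0.5998 0.263  0.0972] F [-15.8   0.3   0.2] w 0.177 g 44.0 q6 -1.2
  d(mm) [-5.1  0.5  0.3] roll 0
  d(mm) [  0.9   0.5 -17.1] roll 0
  d(mm) [  2.2   0.5 -35.3] roll 0
  d(mm) [ -1.2   0.4 -53.3] roll 0
  d(mm) [ -9.3   0.4 -69.8] roll 0
  d(mm) [-21.2   0.4 -83.6] roll 0
  d(mm) [-36.4   0.3 -93.9] roll 0
  d(mm) [-53.7   0.3 -99.9] roll 0
  d(mm) [ -69.6    0.3 -101.3] roll 0
```

>>> step_arm(commands=[{"fingers":1,"dx":0.005,"dy":0,"dz":0,"roll":0},{"fingers":1,"dx":0.011,"dy":0,"dz":-0.0175,"roll":0},{"fingers":1,"dx":0.012,"dy":0,"dz":-0.0355,"roll":0},{"fingers":1,"dx":0.009,"dy":0,"dz":-0.0535,"roll":0},{"fingers":1,"dx":0.002,"dy":0,"dz":-0.07,"roll":0},{"fingers":1,"dx":-0.01,"dy":0,"dz":-0.085,"roll":0},{"fingers":1,"dx":-0.026,"dy":0,"dz":-0.096,"roll":0},{"fingers":1,"dx":-0.026,"dy":0,"dz":-0.096,"roll":0}])

```text
time: 3.52
tool_pos: [0.6573, 0.196, 0.1953]
tcp_rot: [0.163, 3.136, 0.002]
wrist_force: [-0.9, -0.1, 0.1]
width: 0.179
grip_force: 26.3
```

Run:
```python
from h import *
go([rk(x-.002,YR,z-.009) for x,z in [tab(f) for f in np.array([90,105,118])*np.pi/180]])
im,d=read_camera("scene");o=cv2.resize(im[110:290,290:490],None,fx=3,fy=3);cv2.imwrite("pics/s2.png",o)
```

```text
t 3.52 tcp rack [0.6335 0.263  0.1953] F [-0.9 -0.1  0.1] w 0.179 g 26.3 q6 -1.21
  d(mm) [-3.9  0.5  4.6] roll 0
  d(mm) [-21.3   0.5  -1.2] roll 0
  d(mm) [-37.1   0.5  -2.4] roll 0
```

View pics/s2.png

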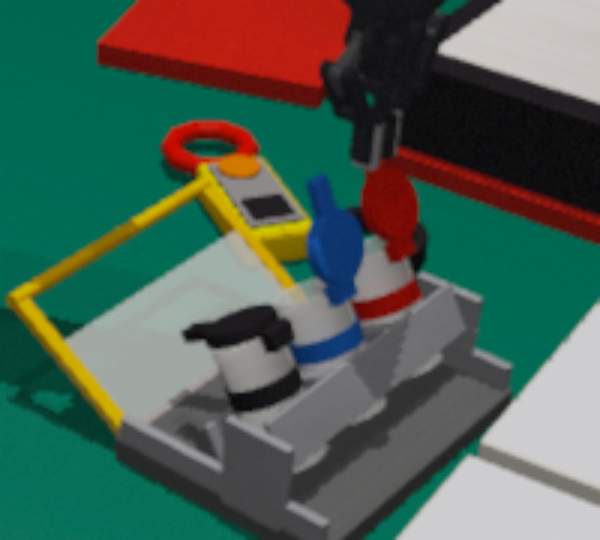

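The red cap is up near 90° at crop (390,200), still in the pinch. I'll take it fully back, release it and rise.

>>> step_arm(commands=[{"fingers":1,"dx":-0.01,"dy":0,"dz":-0.003,"roll":0},{"fingers":1,"dx":-0.02,"dy":0,"dz":-0.004,"roll":0},{"fingers":1,"dx":-0.03,"dy":0,"dz":-0.004,"roll":0},{"fingers":1,"dx":-0.038,"dy":0,"dz":-0.003,"roll":0},{"fingers":1,"dx":-0.038,"dy":0,"dz":-0.003,"roll":0},{"fingers":0.2,"dx":-0.038,"dy":0,"dz":-0.003,"roll":0},{"fingers":0.2,"dx":-0.038,"dy":0,"dz":-0.003,"roll":0},{"fingers":0.2,"dx":-0.038,"dy":0,"dz":-0.06,"roll":0}])

```text
time: 4.58
tool_pos: [0.6895, 0.1911, 0.246]
tcp_rot: [-0.161, -3.124, 0.006]
wrist_force: [0.9, -0.7, 0.4]
width: 0.397
grip_force: 0.0
```

Run:
```python
from h import *
go([[.604,-.3025,.27],[.604,-.3025,.06]],31)
```

```text
t 4.58 tcp rack [0.666  0.2614 0.246 ] F [ 0.9 -0.7  0.4] w 0.397 g 0.0 q6 -1.23
  d(mm) [  34.5 -499.9  -21.2] roll 53.1
  d(mm) [  31.7 -498.9  188.7] roll 53.1
```

>>> step_arm(commands=[{"fingers":0,"dx":0,"dy":0,"dz":-0.03,"roll":0},{"fingers":0,"dx":0.033,"dy":-0.5,"dz":-0.03,"roll":53},{"fingers":0,"dx":0.033,"dy":-0.5,"dz":-0.03,"roll":53},{"fingers":0,"dx":0.033,"dy":-0.5,"dz":-0.03,"roll":53},{"fingers":0,"dx":0.033,"dy":-0.5,"dz":-0.03,"roll":53},{"fingers":0,"dx":0.033,"dy":-0.5,"dz":-0.03,"roll":53},{"fingers":0,"dx":0.033,"dy":-0.5,"dz":-0.03,"roll":53},{"fingers":0,"dx":0.033,"dy":-0.5,"dz":-0.03,"roll":53}])

```text
time: 5.58
tool_pos: [0.6193, -0.241, 0.2832]
tcp_rot: [1.545, 2.736, 0.0]
wrist_force: [0.6, 0.5, -0.8]
width: 0.5
grip_force: 0.0
```

>>> step_arm(commands=[{"fingers":0,"dx":0,"dy":0,"dz":0,"roll":0},{"fingers":0,"dx":0,"dy":0,"dz":0,"roll":0},{"fingers":0,"dx":0,"dy":0,"dz":0,"roll":0}])

```text
time: 5.95
tool_pos: [0.6202, -0.2378, 0.2831]
tcp_rot: [-1.543, -2.736, -0.001]
wrist_force: [0.3, 0.4, 0.4]
width: 0.497
grip_force: 0.0
```

Run:
```python
from h import *
go([[.604,-.3025,.15],[.604,-.3025,.06]],31)
c=calibration("wrist");im,d=read_camera("wrist")
w=np.array(c["world_to_cam"]);K=c["intrinsics"];T=np.linalg.inv(w)
# white top: cast pixels on z=.08
hsv=cv2.cvtColor(im,cv2.COLOR_BGR2HSV)
v,u=np.mgrid[0:480,0:640];a=u-K[0,2];b=v-K[1,2];r=np.hypot(a,b)+1e-9;th=r/K[0,0]
ray=np.stack([a/r*np.sin(th),-b/r*np.sin(th),-np.cos(th)],-1)@T[:3,:3].T
P=T[:3,3]+ray*((.08-T[2,3])/ray[...,2])[...,None]
m=((hsv[...,1]<40)&(hsv[...,2]>90)&(np.hypot(P[...,0]-.604,P[...,1]+.3025)<.035)).astype(np.uint8)
n,l,st,ce=cv2.connectedComponentsWithStats(m);i=1+np.argmax(st[1:,4]);k=l==i
D=d[k]; print("n",k.sum(),"depth pct",np.percentile(D,[1,25,50,75,99]))
Wd=T[:3,3]+ray[k]*(D/(np.cos(th[k])))[:,None]; t=Wd[:,2]>.074; q=Wd[t];print(t.sum(),cv2.minAreaRect((q[:,:2]*1000).astype(np.float32)),np.median(q[:,2]))
cv2.imwrite("pics/w2.png",im)
```

```text
t 5.95 tcp rack [ 0.6415 -0.1724  0.2831] F [0.3 0.4 0.4] w 0.497 g 0.0 q6 -0.95
  d(mm) [-47.  -47.4 133.1] roll 0.2
  d(mm) [-47.1 -47.4 223.1] roll 0.2
n 521 depth pct [0.36403575 0.36636776 0.36830968 0.37021685 0.37254687]
521 ((585.1196899414062, -243.4359893798828), (26.75115203857422, 149.28042602539062), 15.603094100952148) 0.08013517013330801
```

View pics/w2.png

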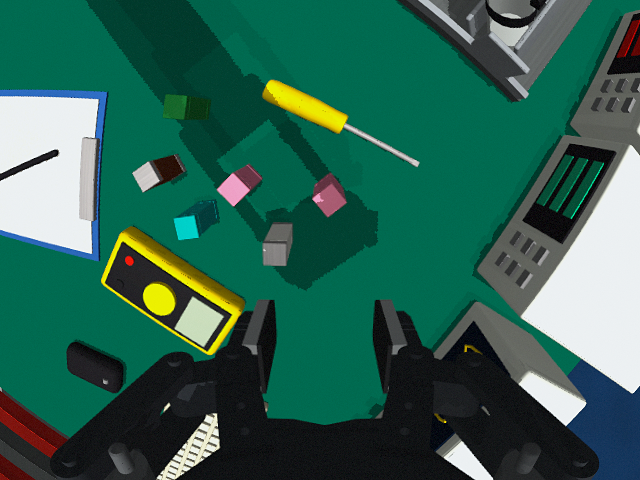

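The white fuse is at (276,250), with pink neighbours at (238,186) and (328,194). I'll move over it and refine.

>>> step_arm(commands=[{"fingers":0,"dx":-0.047,"dy":-0.0475,"dz":0.06,"roll":0},{"fingers":0,"dx":-0.047,"dy":-0.0475,"dz":0.12,"roll":0},{"fingers":0,"dx":-0.047,"dy":-0.0475,"dz":0.12,"roll":0},{"fingers":0,"dx":-0.047,"dy":-0.0475,"dz":0.12,"roll":0}])

```text
time: 6.5
tool_pos: [0.6031, -0.3026, 0.1619]
tcp_rot: [-1.542, -2.733, -0.0]
wrist_force: [-0.2, -0.2, -0.0]
width: 0.498
grip_force: 0.0
```

Run:
```python
from h import *
c=calibration("wrist");im,d=read_camera("wrist")
w=np.array(c["world_to_cam"]);K=c["intrinsics"];T=np.linalg.inv(w)
hsv=cv2.cvtColor(im,cv2.COLOR_BGR2HSV)
v,u=np.mgrid[0:480,0:640];a=u-K[0,2];b=v-K[1,2];r=np.hypot(a,b)+1e-9;th=r/K[0,0]
ray=np.stack([a/r*np.sin(th),-b/r*np.sin(th),-np.cos(th)],-1)@T[:3,:3].T
W=T[:3,3]+ray*(d/np.cos(th))[...,None]
m=((W[...,2]>.076)&(W[...,2]<.09)&(hsv[...,1]<60)&(np.hypot(W[...,0]-.604,W[...,1]+.3025)<.03)&(d>.1)).astype(np.uint8)
n,l,st,ce=cv2.connectedComponentsWithStats(m);i=1+np.argmax(st[1:,4]);k=l==i
P=T[:3,3]+ray[k]*((.08-T[2,3])/ray[k][:,2])[:,None]
rr=cv2.minAreaRect((P[:,:2]*1000).astype(np.float32));print(k.sum(),ce[i],rr)
go([[rr[0][0]/1e3,rr[0][1]/1e3,.06]],rr[2])
cv2.imwrite("pics/w3.png",im)
```

```text
1331 [321.44928625 250.21863261] ((601.091064453125, -301.7856750488281), (24.143665313720703, 24.855567932128906), 30.052385330200195)
t 6.55 tcp rack [ 0.6327 -0.2391  0.1644] F [0.4 0.  0.6] w 0.501 g 0.0 q6 -1.05
  d(mm) [  3.1  -2.3 104.4] roll 1.1
```

>>> step_arm(commands=[{"fingers":0,"dx":0.002,"dy":-0.001,"dz":0.05,"roll":1},{"fingers":0,"dx":0.002,"dy":-0.001,"dz":0.1025,"roll":1},{"fingers":0,"dx":0.002,"dy":-0.001,"dz":0.1025,"roll":1},{"fingers":1,"dx":0.002,"dy":-0.001,"dz":0.1025,"roll":1},{"fingers":1,"dx":0.002,"dy":-0.001,"dz":0.1025,"roll":1},{"fingers":1,"dx":0.002,"dy":-0.001,"dz":0.1025,"roll":1},{"fingers":1,"dx":0.002,"dy":-0.001,"dz":0.0,"roll":1},{"fingers":1,"dx":0.002,"dy":-0.001,"dz":-0.06,"roll":1}], squeeze=25)

```text
time: 7.55
tool_pos: [0.601, -0.3026, 0.1868]
tcp_rot: [-1.568, -2.72, 0.0]
wrist_force: [1.8, -0.2, -1.6]
width: 0.275
grip_force: 28.7
```

>>> step_arm(commands=[{"fingers":1,"dx":0,"dy":0,"dz":-0.08,"roll":0},{"fingers":1,"dx":0,"dy":0,"dz":-0.08,"roll":0}])

```text
time: 7.8
tool_pos: [0.6042, -0.3044, 0.2737]
tcp_rot: [1.563, 2.712, 0.0]
wrist_force: [-0.3, 0.6, -1.3]
width: 0.274
grip_force: 28.7
```

Run:
```python
from h import *
x0=XT-.025
go([rk(x0,YR,.30),rk(x0,YR,.17)],YC)
```

```text
t 7.8 tcp rack [ 0.6325 -0.2402  0.2737] F [-0.3  0.6 -1.3] w 0.274 g 28.7 q6 -1.03
  d(mm) [403.3 301.7 -28.5] roll -54.0
  d(mm) [404.6 300.9 101.5] roll -54.0
```

>>> step_arm(commands=[{"fingers":1,"dx":0.06,"dy":0.04,"dz":-0.04,"roll":-10},{"fingers":1,"dx":0.402,"dy":0.302,"dz":-0.04,"roll":-54},{"fingers":1,"dx":0.402,"dy":0.302,"dz":-0.04,"roll":-54},{"fingers":1,"dx":0.402,"dy":0.302,"dz":-0.04,"roll":-54},{"fingers":1,"dx":0.402,"dy":0.302,"dz":-0.04,"roll":-54},{"fingers":1,"dx":0.402,"dy":0.302,"dz":-0.04,"roll":-54},{"fingers":1,"dx":0.402,"dy":0.302,"dz":-0.04,"roll":-54},{"fingers":1,"dx":0.402,"dy":0.302,"dz":-0.04,"roll":-54}])

```text
time: 8.8
tool_pos: [0.6595, 0.1873, 0.3044]
tcp_rot: [-0.162, -3.136, 0.001]
wrist_force: [0.8, 0.5, -0.6]
width: 0.272
grip_force: 28.6
```

>>> step_arm(commands=[{"fingers":1,"dx":0,"dy":0,"dz":0,"roll":0},{"fingers":1,"dx":0,"dy":0,"dz":0,"roll":0},{"fingers":1,"dx":0,"dy":0,"dz":0,"roll":0}])

```text
time: 9.18
tool_pos: [0.6599, 0.184, 0.3051]
tcp_rot: [-0.165, -3.136, 0.001]
wrist_force: [0.4, -0.0, -0.3]
width: 0.271
grip_force: 28.6
```

Run:
```python
from h import *
x0=XT-.025
go([rk(x0,YR,.30),rk(x0,YR,.17)],YC)
```

```text
t 9.18 tcp rack [0.6373 0.2513 0.3051] F [ 0.4 -0.  -0.3] w 0.271 g 28.6 q6 -1.23
  d(mm) [-1.7 12.2  5. ] roll -0.1
  d(mm) [ -1.8  12.3 135. ] roll -0.1
```

>>> step_arm(commands=[{"fingers":1,"dx":-0.001,"dy":0.0125,"dz":0.03,"roll":0},{"fingers":1,"dx":-0.001,"dy":0.0125,"dz":0.06,"roll":0},{"fingers":1,"dx":-0.001,"dy":0.0125,"dz":0.09,"roll":0},{"fingers":1,"dx":-0.001,"dy":0.0125,"dz":0.12,"roll":0},{"fingers":1,"dx":-0.001,"dy":0.0125,"dz":0.12,"roll":0}])

```text
time: 9.8
tool_pos: [0.6601, 0.1955, 0.182]
tcp_rot: [-0.165, -3.131, 0.004]
wrist_force: [0.0, 0.1, -2.5]
width: 0.274
grip_force: 28.6
```

Run:
```python
from h import *
go([rk(XT-.025,YR,.165)],YC)
im,d=read_camera("scene");w,dw=read_camera("wrist");o=np.zeros((540,800,3),np.uint8);o[:,:450]=cv2.resize(im[110:290,330:480],None,fx=3,fy=3);o[:525,450:]=cv2.resize(w[200:410,230:370],None,fx=2.5,fy=2.5);cv2.imwrite("pics/s3.png",o)
```

```text
t 9.8 tcp rack [0.6363 0.2627 0.182 ] F [ 0.   0.1 -2.5] w 0.274 g 28.6 q6 -1.21
  d(mm) [-2.8  0.8 17. ] roll -0.1
```

View pics/s3.png

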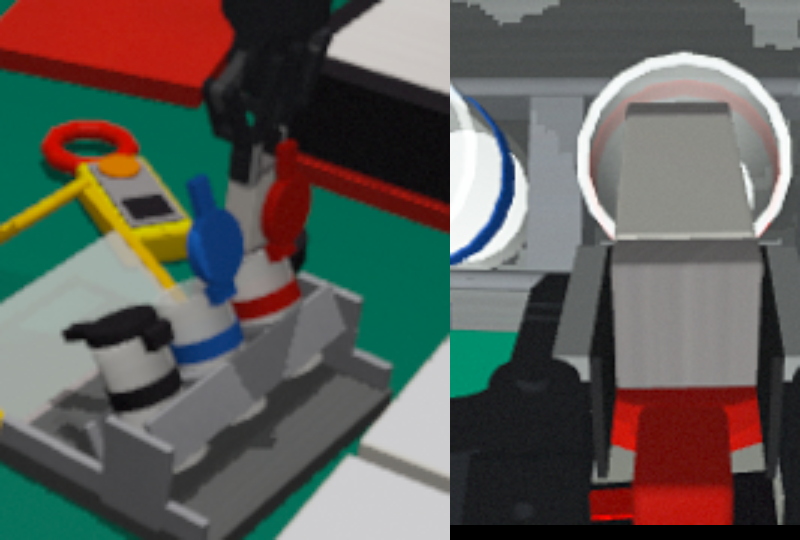

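The fuse hangs upright over the red mouth, with its lower end at (680,175) inside the rim ring in the wrist crop, and the red cap stands fully back. I'll feed it in and let it pivot to the lean.

>>> step_arm(commands=[{"fingers":1,"dx":0,"dy":0.0008,"dz":0.01,"roll":0},{"fingers":1,"dx":0,"dy":0.0008,"dz":0.017,"roll":0},{"fingers":1,"dx":0.001,"dy":0.0008,"dz":0.022,"roll":0},{"fingers":1,"dx":0.004,"dy":0.0008,"dz":0.027,"roll":0},{"fingers":1,"dx":0.007,"dy":0.0008,"dz":0.031,"roll":0},{"fingers":1,"dx":0.007,"dy":0.0008,"dz":0.031,"roll":0}], squeeze=20)

```text
time: 10.65
tool_pos: [0.6587, 0.1983, 0.1576]
tcp_rot: [0.161, 3.13, -0.001]
wrist_force: [4.0, -4.5, 5.5]
width: 0.274
grip_force: 30.1
```

>>> step_arm(commands=[{"fingers":1,"dx":0.002,"dy":-0.002,"dz":0.003,"roll":0},{"fingers":1,"dx":0.004,"dy":-0.002,"dz":0.006,"roll":0},{"fingers":1,"dx":0.005,"dy":-0.002,"dz":0.009,"roll":0},{"fingers":1,"dx":0.005,"dy":-0.002,"dz":0.009,"roll":0}])

```text
time: 11.15
tool_pos: [0.6529, 0.1976, 0.148]
tcp_rot: [0.162, 3.131, 0.0]
wrist_force: [3.2, -3.4, 4.8]
width: 0.273
grip_force: 29.1
```

Run:
```python
from h import *
go([rk(XT-.037,YR,.135)],YC)
im,d=read_camera("scene");w,dw=read_camera("wrist");o=np.zeros((540,800,3),np.uint8);o[:,:450]=cv2.resize(im[110:290,330:480],None,fx=3,fy=3);o[:525,450:]=cv2.resize(w[200:410,230:370],None,fx=2.5,fy=2.5);cv2.imwrite("pics/s4.png",o)
```

```text
t 11.15 tcp rack [0.6289 0.2641 0.148 ] F [ 3.2 -3.4  4.8] w 0.273 g 29.1 q6 -1.21
  d(mm) [ 2.  -0.6 13. ] roll 0.0
```

View pics/s4.png

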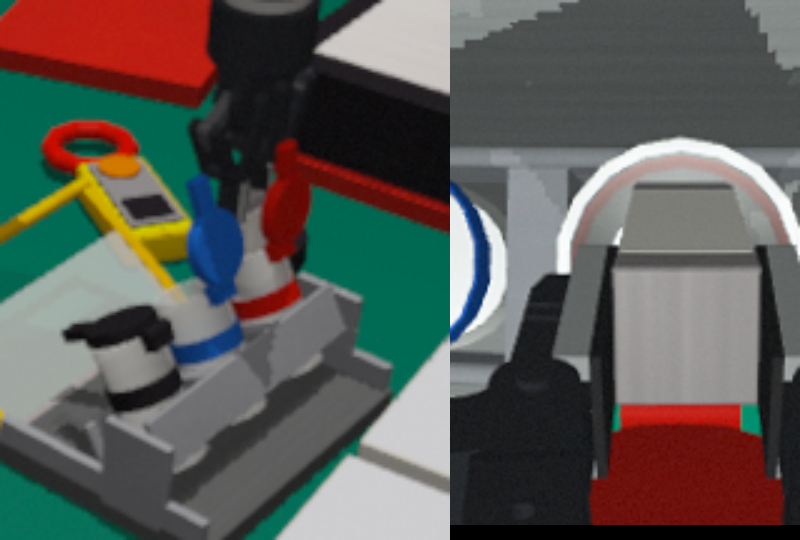

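The fuse's front face is shortening in the wrist view, at (690,215), so it is tilting into the tube with low force. I'll go a bit deeper, then let go.

>>> step_arm(commands=[{"fingers":1,"dx":0.002,"dy":-0.001,"dz":0.004,"roll":0},{"fingers":1,"dx":0.003,"dy":-0.001,"dz":0.008,"roll":0},{"fingers":1,"dx":0.003,"dy":-0.001,"dz":0.012,"roll":0},{"fingers":1,"dx":0.003,"dy":-0.001,"dz":0.015,"roll":0},{"fingers":1,"dx":0.003,"dy":-0.001,"dz":0.015,"roll":0},{"fingers":0.2,"dx":0.003,"dy":-0.001,"dz":0.015,"roll":0},{"fingers":0.2,"dx":0.003,"dy":-0.001,"dz":0.015,"roll":0},{"fingers":0.2,"dx":0.003,"dy":-0.001,"dz":0.015,"roll":0}])

```text
time: 12.25
tool_pos: [0.6462, 0.1974, 0.1296]
tcp_rot: [-0.162, -3.135, 0.0]
wrist_force: [0.3, 0.8, 0.9]
width: 0.399
grip_force: 0.0
```

>>> step_arm(commands=[{"fingers":0.2,"dx":0.0,"dy":0,"dz":-0.06,"roll":0},{"fingers":0.2,"dx":0,"dy":0,"dz":-0.12,"roll":0},{"fingers":0.2,"dx":0,"dy":0,"dz":-0.12,"roll":0}])

```text
time: 12.62
tool_pos: [0.6508, 0.1985, 0.2585]
tcp_rot: [0.161, 3.126, 0.006]
wrist_force: [0.7, 0.1, 0.4]
width: 0.399
grip_force: 0.0
```

Run:
```python
from h import *
go([rk(XT-.037,YR,.135)],YC)
im,d=read_camera("scene");w,dw=read_camera("wrist");o=np.zeros((540,800,3),np.uint8);o[:,:450]=cv2.resize(im[110:290,330:480],None,fx=3,fy=3);o[:525,450:]=cv2.resize(w[200:410,230:370],None,fx=2.5,fy=2.5);cv2.imwrite("pics/s5.png",o)
```

```text
t 12.62 tcp rack [0.6268 0.2647 0.2585] F [0.7 0.1 0.4] w 0.399 g 0.0 q6 -1.21
  d(mm) [  1.2  -1.8 123.5] roll 0.0
```

View pics/s5.png

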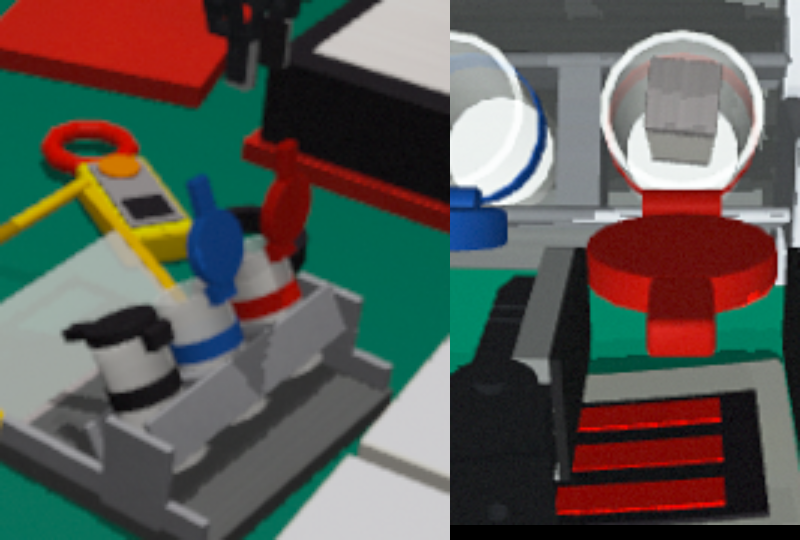

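The white fuse has slid fully into the red tube: its top is at (695,90), inside the rim ring, in the wrist crop. Now I'll close the fingers, go behind the red cap and sweep it shut along its arc.

>>> step_arm(commands=[{"fingers":1,"dx":-0.03,"dy":-0.0015,"dz":-0.01,"roll":0},{"fingers":1,"dx":-0.076,"dy":-0.0015,"dz":-0.01,"roll":0},{"fingers":1,"dx":-0.076,"dy":-0.0015,"dz":-0.01,"roll":0},{"fingers":1,"dx":-0.076,"dy":-0.0015,"dz":0.03,"roll":0},{"fingers":1,"dx":-0.076,"dy":-0.0015,"dz":0.068,"roll":0},{"fingers":1,"dx":-0.076,"dy":-0.0015,"dz":0.068,"roll":0}])

```text
time: 13.48
tool_pos: [0.7177, 0.1872, 0.1754]
tcp_rot: [-0.161, -3.125, 0.005]
wrist_force: [-0.3, 0.4, 1.0]
width: 0.001
grip_force: 0.0
```

```bash
cat >> h.py <<'E'
CL=[(40,190),(28,190),(9.5,195),(-8.5,195),(-25,190),(-40,179),(-50,163),(-58,146),(-62,128),(-60,109),(-60,104)]
def closing(y): go([rk(XT+a/1e3,y,b/1e3) for a,b in CL],YC)
E
python3 -c "
from h import *
closing(YR)"
```

```text
t 13.47 tcp rack [0.6944 0.2605 0.1754] F [-0.3  0.4  1. ] w 0.001 g 0.0 q6 -1.25
  d(mm) [ -9.4   3.  -14.7] roll 0.0
  d(mm) [  2.6   3.  -14.5] roll 0.0
  d(mm) [ 21.2   3.  -19.3] roll 0.0
  d(mm) [ 39.2   3.  -19.1] roll 0.0
  d(mm) [ 55.6   3.  -13.9] roll 0.0
  d(mm) [70.5  3.1 -2.7] roll 0.0
  d(mm) [80.3  3.1 13.4] roll 0.0
  d(mm) [88.1  3.2 30.5] roll 0.0
  d(mm) [91.8  3.3 48.6] roll 0.0
  d(mm) [89.6  3.4 67.5] roll 0.0
  d(mm) [89.5  3.4 72.5] roll 0.0
```

>>> step_arm(commands=[{"fingers":1,"dx":0.003,"dy":0.003,"dz":-0.0145,"roll":0},{"fingers":1,"dx":0.021,"dy":0.003,"dz":-0.019,"roll":0},{"fingers":1,"dx":0.039,"dy":0.003,"dz":-0.019,"roll":0},{"fingers":1,"dx":0.0555,"dy":0.003,"dz":-0.014,"roll":0},{"fingers":1,"dx":0.07,"dy":0.003,"dz":-0.003,"roll":0},{"fingers":1,"dx":0.08,"dy":0.003,"dz":0.013,"roll":0},{"fingers":1,"dx":0.088,"dy":0.003,"dz":0.03,"roll":0},{"fingers":1,"dx":0.088,"dy":0.003,"dz":0.03,"roll":0}])

```text
time: 14.48
tool_pos: [0.6337, 0.1998, 0.1505]
tcp_rot: [-0.161, -3.134, 0.002]
wrist_force: [-0.0, -0.4, -1.3]
width: -0.003
grip_force: 0.0
```

```bash
python3 -c "
from h import *
closing(YR)" | sed -n '1p;9,12p'
```

```text
t 14.47 tcp rack [0.6097 0.2643 0.1505] F [-0.  -0.4 -1.3] w -0.003 g 0.0 q6 -1.2
  d(mm) [ 3.6 -0.8  4.5] roll 0.0
  d(mm) [ 7.6 -0.7 22.5] roll 0.0
  d(mm) [ 5.5 -0.7 41.5] roll 0.0
  d(mm) [ 5.5 -0.7 46.5] roll 0.0
```

>>> step_arm(commands=[{"fingers":1,"dx":0.005,"dy":0,"dz":0.01,"roll":0},{"fingers":1,"dx":0.007,"dy":0,"dz":0.022,"roll":0},{"fingers":1,"dx":0.006,"dy":0,"dz":0.033,"roll":0},{"fingers":1,"dx":0.005,"dy":0,"dz":0.041,"roll":0},{"fingers":1,"dx":0.005,"dy":0,"dz":0.043,"roll":0},{"fingers":1,"dx":0.005,"dy":0,"dz":0.043,"roll":0}])

```text
time: 15.22
tool_pos: [0.6302, 0.2009, 0.119]
tcp_rot: [-0.162, -3.137, -0.001]
wrist_force: [-22.9, -4.6, 46.5]
width: 0.001
grip_force: 25.3
```

>>> step_arm(commands=[{"fingers":1,"dx":0.0,"dy":0,"dz":-0.05,"roll":0},{"fingers":1,"dx":0,"dy":0,"dz":-0.11,"roll":0},{"fingers":1,"dx":0,"dy":0,"dz":-0.14,"roll":0},{"fingers":1,"dx":-0.05,"dy":-0.035,"dz":-0.15,"roll":0},{"fingers":1,"dx":-0.095,"dy":-0.076,"dz":-0.15,"roll":0},{"fingers":1,"dx":-0.095,"dy":-0.076,"dz":-0.15,"roll":0},{"fingers":1,"dx":-0.095,"dy":-0.076,"dz":-0.15,"roll":0}])

```text
time: 16.1
tool_pos: [0.7166, 0.1149, 0.2578]
tcp_rot: [-0.163, -3.135, -0.0]
wrist_force: [-0.8, 0.2, 0.6]
width: 0.0
grip_force: 0.0
```

Run:
```python
from h import *
closing(YB)
im,d,W=cloud("scene");hsv=cv2.cvtColor(im,cv2.COLOR_BGR2HSV)
x=W[...,:2]@EX;y=W[...,:2]@EY
for n,yy,m in(("red",YR,((hsv[...,0]<8)|(hsv[...,0]>172))&(hsv[...,1]>150)),("blue",YB,(hsv[...,0]>105)&(hsv[...,0]<130)&(hsv[...,1]>120)),("blk",YB-.076,im.max(2)<70)):
    k=m&(np.abs(y-yy)<.03)&(np.abs(x-.64)<.07)&(W[...,2]>.095)&(W[...,2]<.23)
    print(n,k.sum(),"z",np.percentile(W[k][:,2],[2,98]).round(3),"x",np.percentile(x[k],[2,98]).round(3))
    if n!="blue":
        P=np.stack([x[k]-XT,W[k][:,2]],-1); h=(P-[.006,.1366])@[-.5,.866]; print("height over rim plane pct",np.percentile(h,[10,50,90,98]).round(4))
```

```text
t 16.1 tcp rack [0.7009 0.1884 0.2578] F [-0.8  0.2  0.6] w 0.0 g 0.0 q6 -1.34
  d(mm) [-3.3 -1.2 67.8] roll -0.0
  d(mm) [ 8.7 -1.2 67.8] roll -0.0
  d(mm) [27.2 -1.2 62.9] roll -0.0
  d(mm) [45.2 -1.3 62.9] roll -0.0
  d(mm) [61.7 -1.3 68. ] roll -0.0
  d(mm) [76.7 -1.3 79. ] roll -0.0
  d(mm) [86.6 -1.3 95. ] roll -0.0
  d(mm) [ 94.6  -1.3 112.1] roll -0.0
  d(mm) [ 98.5  -1.3 130.1] roll -0.0
  d(mm) [ 96.5  -1.3 149.1] roll -0.0
  d(mm) [ 96.5  -1.3 154.1] roll -0.0
red 216 z [0.095 0.144] x [0.63 0.68]
height over rim plane pct [-0.0363  0.0045  0.0142  0.0152]
blue 562 z [0.096 0.211] x [0.64  0.679]
blk 415 z [0.096 0.143] x [0.595 0.68 ]
height over rim plane pct [-0.0344  0.0093  0.0149  0.0157]
```

>>> step_arm(commands=[{"fingers":1,"dx":0,"dy":-0.0012,"dz":0.04,"roll":0},{"fingers":1,"dx":0.005,"dy":-0.0012,"dz":0.066,"roll":0},{"fingers":1,"dx":0.027,"dy":-0.0012,"dz":0.064,"roll":0},{"fingers":1,"dx":0.045,"dy":-0.0012,"dz":0.063,"roll":0},{"fingers":1,"dx":0.062,"dy":-0.0012,"dz":0.068,"roll":0},{"fingers":1,"dx":0.077,"dy":-0.0012,"dz":0.079,"roll":0},{"fingers":1,"dx":0.087,"dy":-0.0012,"dz":0.095,"roll":0},{"fingers":1,"dx":0.095,"dy":-0.0012,"dz":0.108,"roll":0}])

```text
time: 17.15
tool_pos: [0.6216, 0.1245, 0.1506]
tcp_rot: [0.16, 3.137, 0.0]
wrist_force: [0.5, -0.1, 1.3]
width: -0.002
grip_force: 0.5
```

```bash
python3 -c "
from h import *
closing(YB)" | sed -n '1p;9,12p'
```

```text
t 17.15 tcp rack [0.6054 0.1882 0.1506] F [ 0.5 -0.1  1.3] w -0.002 g 0.5 q6 -1.31
  d(mm) [-0.6 -1.   4.6] roll 0.1
  d(mm) [ 3.4 -1.  22.6] roll 0.1
  d(mm) [ 1.4 -1.  41.6] roll 0.1
  d(mm) [ 1.4 -1.  46.6] roll 0.1
```

>>> step_arm(commands=[{"fingers":1,"dx":0.003,"dy":-0.001,"dz":0.012,"roll":0},{"fingers":1,"dx":0.003,"dy":-0.001,"dz":0.022,"roll":0},{"fingers":1,"dx":0.002,"dy":-0.001,"dz":0.03,"roll":0},{"fingers":1,"dx":0.001,"dy":-0.001,"dz":0.036,"roll":0},{"fingers":1,"dx":0.001,"dy":-0.001,"dz":0.039,"roll":0},{"fingers":1,"dx":0.001,"dy":-0.001,"dz":0.039,"roll":0}])

```text
time: 17.9
tool_pos: [0.6213, 0.123, 0.1193]
tcp_rot: [-0.162, -3.137, -0.001]
wrist_force: [-18.6, -2.5, 34.5]
width: 0.003
grip_force: 19.4
```

>>> step_arm(commands=[{"fingers":1,"dx":0.0,"dy":0,"dz":-0.05,"roll":0},{"fingers":1,"dx":0.02,"dy":0,"dz":-0.09,"roll":10},{"fingers":1,"dx":0.06,"dy":0,"dz":-0.09,"roll":20},{"fingers":1,"dx":0.1,"dy":0,"dz":-0.09,"roll":30},{"fingers":0.3,"dx":0.13,"dy":0,"dz":-0.09,"roll":40},{"fingers":0.3,"dx":0.14,"dy":0,"dz":-0.09,"roll":50},{"fingers":0.3,"dx":0.14,"dy":0,"dz":-0.09,"roll":60}])

```text
time: 18.77
tool_pos: [0.4816, 0.137, 0.2024]
tcp_rot: [1.716, 2.631, -0.0]
wrist_force: [0.3, -0.8, 0.2]
width: 0.349
grip_force: 0.0
```

Run:
```python
from h import *
im,d,W=cloud("scene");hsv=cv2.cvtColor(im,cv2.COLOR_BGR2HSV)
x=W[...,:2]@EX;y=W[...,:2]@EY
for n,yy,m in(("red",YR,((hsv[...,0]<8)|(hsv[...,0]>172))&(hsv[...,1]>150)),("blue",YB,(hsv[...,0]>105)&(hsv[...,0]<130)&(hsv[...,1]>120)),("blk",YB-.076,im.max(2)<70)):
    k=m&(np.abs(y-yy)<.03)&(np.abs(x-.64)<.07)&(W[...,2]>.095)&(W[...,2]<.23)
    P=np.stack([x[k]-XT,W[k][:,2]],-1); h=(P-[.006,.1366])@[-.5,.866]; print(n,k.sum(),"height over rim plane pct",np.percentile(h,[50,90,98]).round(4))
# guard bar in scene & top: fit
for nm in("scene","top"):
    if nm=="top":
        im,d,W=cloud("top");hsv=cv2.cvtColor(im,cv2.COLOR_BGR2HSV);x=W[...,:2]@EX;y=W[...,:2]@EY
    k=(hsv[...,0]>20)&(hsv[...,0]<35)&(hsv[...,1]>150)&(hsv[...,2]>80)&(x>.44)&(x<.47)&(np.abs(y-.188)<.1)&(W[...,2]>.06)
    print(nm,k.sum(),"bar x'",np.percentile(x[k],[2,50,98]).round(4),"z",np.percentile(W[k][:,2],[2,50,98]).round(4))
go([rk(.4557,.188,.16),rk(.4557,.188,.08)],YC-90)
```

```text
red 350 height over rim plane pct [0.0089 0.0146 0.0152]
blue 366 height over rim plane pct [0.0091 0.0148 0.0154]
blk 414 height over rim plane pct [0.0095 0.0148 0.0157]
scene 287 bar x' [0.45   0.4567 0.4626] z [0.0854 0.0912 0.0951]
top 116 bar x' [0.4502 0.4555 0.461 ] z [0.0829 0.0918 0.1025]
t 18.88 tcp rack [0.4655 0.1862 0.2025] F [-0.1  0.2 -0.3] w 0.349 g 0.0 q6 -0.19
  d(mm) [ 6.5 -7.6 42.5] roll 30.0
  d(mm) [  6.5  -7.6 122.5] roll 30.0
```

Both caps now read the same height as the shut black one. Next I'll pinch the guard bar, with the fingers straddling it along the rack's x.

>>> step_arm(commands=[{"fingers":0.3,"dx":0.0065,"dy":-0.0075,"dz":0,"roll":10},{"fingers":0.3,"dx":0.0065,"dy":-0.0075,"dz":0,"roll":20},{"fingers":0.3,"dx":0.0065,"dy":-0.0075,"dz":0.02,"roll":30},{"fingers":0.3,"dx":0.0065,"dy":-0.0075,"dz":0.07,"roll":30},{"fingers":0.3,"dx":0.0065,"dy":-0.0075,"dz":0.124,"roll":30},{"fingers":0.3,"dx":0.0065,"dy":-0.0075,"dz":0.124,"roll":30},{"fingers":1,"dx":0.0065,"dy":-0.0075,"dz":0.124,"roll":30},{"fingers":1,"dx":0.0065,"dy":-0.0075,"dz":0.124,"roll":30}], squeeze=40)

```text
time: 19.88
tool_pos: [0.4711, 0.1402, 0.0801]
tcp_rot: [-2.33, -2.103, 0.005]
wrist_force: [-8.1, 0.1, 0.1]
width: 0.119
grip_force: 39.4
```

>>> step_arm(commands=[{"fingers":1,"dx":0,"dy":0,"dz":0,"roll":0},{"fingers":1,"dx":0,"dy":0,"dz":0,"roll":0}])

```text
time: 20.12
tool_pos: [0.4713, 0.1402, 0.0803]
tcp_rot: [-2.331, -2.104, 0.004]
wrist_force: [-6.6, -0.4, 0.3]
width: 0.119
grip_force: 39.4
```

Run:
```python
from h import *
s,p,M=tool();x0,y0=p[:2]@EX,p[:2]@EY
th=np.radians([57,48,39,30,21,12,4,0])
go([rk(x0+.136*(np.sin(th[0])-np.sin(t)),y0,p[2]+.136*(np.cos(t)-np.cos(th[0]))) for t in th])
```

```text
t 20.12 tcp rack [0.4542 0.1882 0.0803] F [-6.6 -0.4  0.3] w 0.119 g 39.4 q6 0.34
  d(mm) [-0. -0.  0.] roll 0
  d(mm) [ -0.   12.9 -17. ] roll 0
  d(mm) [ -0.   28.4 -31.7] roll 0
  d(mm) [ -0.1  45.9 -43.8] roll 0
  d(mm) [ -0.1  65.2 -53.1] roll 0
  d(mm) [ -0.1  85.6 -59.2] roll 0
  d(mm) [ -0.2 104.4 -61.9] roll 0
  d(mm) [ -0.2 113.9 -62.3] roll 0
```

>>> step_arm(commands=[{"fingers":1,"dx":0,"dy":0.013,"dz":-0.017,"roll":0},{"fingers":1,"dx":0,"dy":0.028,"dz":-0.032,"roll":0},{"fingers":1,"dx":0,"dy":0.046,"dz":-0.044,"roll":0},{"fingers":1,"dx":0,"dy":0.065,"dz":-0.053,"roll":0},{"fingers":1,"dx":0,"dy":0.0855,"dz":-0.059,"roll":0},{"fingers":1,"dx":0,"dy":0.104,"dz":-0.062,"roll":0},{"fingers":1,"dx":0,"dy":0.115,"dz":-0.062,"roll":0},{"fingers":1,"dx":0,"dy":0.117,"dz":-0.062,"roll":0}])

```text
time: 21.12
tool_pos: [0.5836, 0.1285, 0.1449]
tcp_rot: [-2.326, -2.098, 0.015]
wrist_force: [-28.5, 0.6, 24.2]
width: 0.116
grip_force: 42.8
```

>>> step_arm(commands=[{"fingers":1,"dx":0,"dy":0.002,"dz":0,"roll":0},{"fingers":1,"dx":0,"dy":0.002,"dz":0,"roll":0}])

```text
time: 21.38
tool_pos: [0.5837, 0.1285, 0.1449]
tcp_rot: [-2.324, -2.097, 0.018]
wrist_force: [-30.7, -0.3, 25.2]
width: 0.113
grip_force: 42.7
```

Run:
```python
from h import *
go([rk(.570,.188,.143)])
```

```text
t 21.38 tcp rack [0.5673 0.1882 0.1449] F [-30.7  -0.3  25.2] w 0.113 g 42.7 q6 0.27
  d(mm) [-0.2  2.8  1.9] roll 0
```

>>> step_arm(commands=[{"fingers":0.35,"dx":0,"dy":0.0,"dz":0,"roll":0},{"fingers":0.35,"dx":0,"dy":0.0,"dz":0,"roll":0},{"fingers":0.35,"dx":0,"dy":0,"dz":0,"roll":0},{"fingers":0.35,"dx":0,"dy":-0.002,"dz":-0.04,"roll":0},{"fingers":0.35,"dx":0,"dy":-0.002,"dz":-0.1,"roll":0},{"fingers":0.35,"dx":0,"dy":-0.1,"dz":-0.14,"roll":0},{"fingers":0.35,"dx":0,"dy":-0.15,"dz":-0.14,"roll":0},{"fingers":0.35,"dx":0,"dy":-0.15,"dz":-0.14,"roll":0}])

```text
time: 22.38
tool_pos: [0.4414, 0.1439, 0.2842]
tcp_rot: [2.33, 2.103, 0.01]
wrist_force: [1.0, -0.1, -0.2]
width: 0.32
grip_force: 0.0
```

Run:
```python
from h import *
go([rk(.570,.188,.143)])
im,d,W=cloud("scene");hsv=cv2.cvtColor(im,cv2.COLOR_BGR2HSV);x=W[...,:2]@EX;y=W[...,:2]@EY
k=(hsv[...,0]>20)&(hsv[...,0]<35)&(hsv[...,1]>150)&(hsv[...,2]>80)&(x>.45)&(x<.62)&(np.abs(y-.188)<.1)&(W[...,2]>.06)
print(k.sum(),"bar x'",np.percentile(x[k],[2,50,98]).round(4),"z",np.percentile(W[k][:,2],[2,50,98]).round(4))
cv2.imwrite("pics/end.png",cv2.resize(im[110:380,170:490],None,fx=2.2,fy=2.2))
```

```text
t 22.38 tcp rack [0.4241 0.1888 0.2842] F [ 1.  -0.1 -0.2] w 0.32 g 0.0 q6 0.36
  d(mm) [ -1.4 145.  142.2] roll 0
332 bar x' [0.5629 0.5704 0.5748] z [0.1463 0.153  0.1572]
```

View pics/end.png

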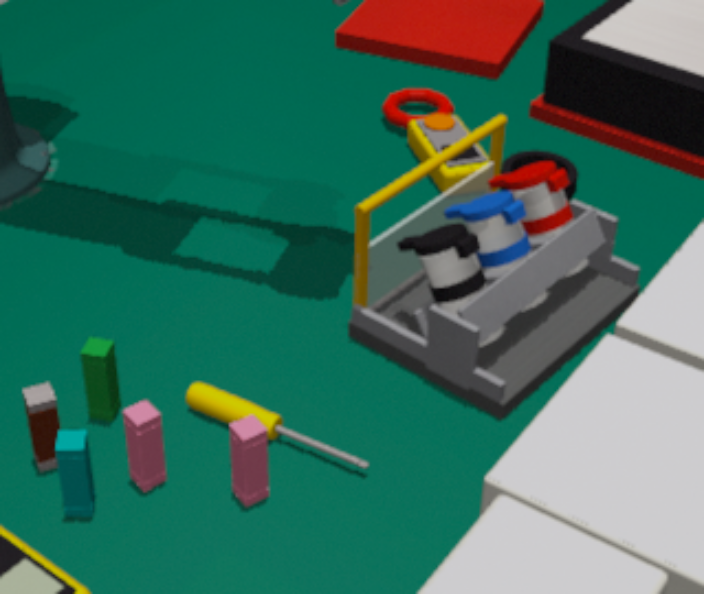

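The guard stands upright, with its bar from (360,210) to (500,120). All three caps are shut and the brown fuse is standing at (42,425). I'll give the bar one light nudge against its stop to be sure.

>>> step_arm(commands=[{"fingers":1,"dx":0,"dy":0.05,"dz":0.05,"roll":0},{"fingers":1,"dx":0,"dy":0.09,"dz":0.1,"roll":0},{"fingers":1,"dx":0,"dy":0.1,"dz":0.147,"roll":0},{"fingers":1,"dx":0,"dy":0.11,"dz":0.147,"roll":0},{"fingers":1,"dx":0,"dy":0.12,"dz":0.147,"roll":0},{"fingers":1,"dx":0,"dy":0.127,"dz":0.147,"roll":0},{"fingers":1,"dx":0,"dy":0.13,"dz":0.147,"roll":0},{"fingers":1,"dx":0,"dy":0.13,"dz":0.147,"roll":0}])

```text
time: 23.42
tool_pos: [0.5645, 0.1311, 0.1361]
tcp_rot: [-2.325, -2.097, 0.015]
wrist_force: [-23.9, 2.9, 12.6]
width: -0.0
grip_force: 12.5
```

Firm contact at the stop. Backing off.

>>> step_arm(commands=[{"fingers":1,"dx":0,"dy":-0.02,"dz":0,"roll":0},{"fingers":1,"dx":0,"dy":-0.07,"dz":-0.03,"roll":0},{"fingers":1,"dx":0,"dy":-0.1,"dz":-0.09,"roll":0},{"fingers":1,"dx":0,"dy":-0.1,"dz":-0.12,"roll":0},{"fingers":1,"dx":0,"dy":-0.1,"dz":-0.12,"roll":0}])

```text
time: 24.05
tool_pos: [0.4753, 0.1414, 0.2619]
tcp_rot: [2.327, 2.1, 0.021]
wrist_force: [0.3, -0.3, 0.1]
width: 0.004
grip_force: 0.0
```

Run:
```python
from h import *
im,d,W=cloud("scene");hsv=cv2.cvtColor(im,cv2.COLOR_BGR2HSV);x=W[...,:2]@EX;y=W[...,:2]@EY
k=(hsv[...,0]>20)&(hsv[...,0]<35)&(hsv[...,1]>150)&(hsv[...,2]>80)&(x>.45)&(x<.62)&(np.abs(y-.188)<.1)&(W[...,2]>.06)
print(k.sum(),"bar x'",np.percentile(x[k],[2,50,98]).round(4),"z",np.percentile(W[k][:,2],[2,50,98]).round(4))
print(read_state()["wrist_force"],finish_job())
```

```text
336 bar x' [0.5624 0.5703 0.5748] z [0.1458 0.1527 0.157 ]
the job is handed in; nothing more can be done
[ 0.52675209 -0.14035738 -0.52269445] None
```

The job is handed in after about 24 s of the 72 s: the white fuse is in the red tube, the red and blue caps are shut, the guard is up at its stop, and the black cap and the other things on the bench were left alone.

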